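# Ease the screw clamp off the old timber

## Robot

A 7-joint arm with a two-finger parallel gripper is mounted at the origin on the work surface. World frame = base frame: x ahead of the robot, y to its left, z up, the work surface at z = 0. Lengths are in m, angles in rad, forces in N, time in s.
With the tool pointing down it reaches from about 0.425 to 0.925 m from the base axis. Payload 6.8 kg.
Tool frame: the origin (TCP) lies between the finger pads; the fingertips stand 11 mm ahead of it and the grasp point (between the pads) lies 8 mm behind it; z points along the fingers, y is the line along which they close (so a half turn about z gives the same grasp; the last joint's range is limited). The gripper opens to 85 mm and grips with 20 to 120 N. Pads are 22 mm wide; open, the fingers measure 114 mm over their backs; the gripper's body (76 mm by 85 mm) begins 54 mm behind the grasp point. The pads swing forward as they close: fully open they stand 13 mm farther back than shut.
Start: joints at [-0.108, 0.477, 0.022, 1.555, -0.011, 1.109, -0.083], TCP at [0.675, 0, 0.242] pointing down, gripper open.
Joint ranges: [-2.96, 2.96], [-0.34, 2.1], [-1.41, 1.46], [0.24, 2.44], [-1.37, 4.51], [0.17, 1.92], [-2.96, 2.96]. Speed limits (rad/s): [2.39, 2.39, 3.14, 3.14, 3.14, 3.14, 3.14].

## Interface

Orientations are given as a rotation vector (axis times angle).
In Python, from bench import r gives the robot as it stands.
- The arm moves only by the tool send_rows, never from a script. Its argument "deltas" is a list of rows, each an object of numbers: "dx", "dy", "dz": the shift along the world's x, y, z in mm; "rx", "ry", "rz": the turn, a rotation vector about the world's x, y, z in degrees. A call has 1 to 5 rows; each row is the pose to reach, as a shift and turn from the pose commanded when the call began; what a row does not reach only later rows make up. A row lasts 1/12 s, in which the tool goes at most 41.7 mm and 7.16 degrees, less where a joint would pass 70% of its speed; a pose out of reach is approached as far as the arm can. A call with a gripper value outside its range is refused whole. "jaw" is the finger opening in mm, from 0 to 85.4, set as the call begins (left out, the last holds). The fingers move at their own pace and stop on an object; "newtons" is the grip in N (left out, the last holds). Time passes only in rows, so rows that repeat a pose let the fingers close. It gives the time, the measured TCP pose, the force, the opening and the grip force at its end, in the units of the state.
- r.get_obs(): the state, without advancing time (a new reading comes with each control period).
- r.grab_frame(name): name is "scene" or "side" or "wrist"; returns a dict with "frame" (384x512x3 uint8, blue, green, red), "z_map" (384x512 float32, m along the optical axis (not along the pixel's ray), 0 where there is no reading), "vertical_fov" (degrees; the focal length in pixels is half the picture's height over the tangent of half this angle, whatever the lens; pixels are square), "cx", "cy" (the principal point, pixels), "xyz" and "orientation" of the camera in the world. Camera axes: x right, y down, z forward; pixel columns grow to the right and rows downward; lengths in m; the calibration is good to about 2 mm. A picture is of the moment at which its call begins.
- r.hand_in(): hands the job in; it is judged then, once.
The state is a dict: "clock": time; "joints": joint angles; "qvel": joint speeds; "tau": joint torques, N m; "tcp_pos": TCP position; "orientation": TCP orientation; "contact_force": force on the tool from outside, world axes, zero at the start; "moment": the same for the moment, N m; "grip_width": finger opening in m; "gripper_force": force on a finger pad.
Only numpy, scipy, OpenCV 4.12 (cv2) and the standard library are available. Lean on these libraries where they do the work, as an engineer would, in place of code of your own. Each camera call takes 0.05 s, during which the arm holds its last target. There are 200 camera calls.

## Task

Loosen the padded screw clamp that holds the piece of old timber: lay a fingertip on top of the clamp's knurled steel wheel and roll the rim gently away from the robot, stroke after stroke, until the wheel has made two full turns from where it stands now, to within a quarter of a turn. Do not squeeze the wheel, do not touch the pad, its spindle or the timber, leave everything else where it is, and finish clear of the clamp.

Things in the scene. Friction and masses are not known exactly. Their poses are not given: they have to be found in the camera images.
- clamp: Grey steel screw clamp fixed to the bench. Origin on the bench under the wheel's centre; z up, y along the screw from wheel to timber, x away from the robot (yaw -0.4 to 0.4). Bed x +-55, y -100 to 190 mm, 12 mm thick. Cheeks either side of the wheel: x +-30, y 13 to 21 and -21 to -13 mm, tops 66 mm above the bench. Fixed jaw 80 mm wide, y 175 to 187 mm, top 74 mm above the bench.
- rim_top (a point): Topmost point of the wheel's rim, mid-width, 88 mm above the bench; fixed to the clamp, does not turn. The wheel (a captive nut): steel, 56 mm diameter over 24 straight ridges 1.5 mm high, 24 mm wide, axis along the clamp's y, 60 mm above the bench. A white line across the rim and down both faces marks its angle.
- wheel (a joint): Turn of the knurled wheel, rad; grows as it loosens: the top of the rim moves to the clamp's +x, away from the robot. One turn (6.28) draws the pad back 8 mm. Starts at 0 to 0.6 (white line on top at 0), end stops at 0 and 25.2. Stiff (0.05 Nm, about 2 N at the rim), stays where left; a finger pressed on it with 5 to 10 N turns it by friction.
- pad: Moving pad, 38 mm square, 12 mm thick, cork-faced, on a 14 mm spindle through the wheel. Origin at the middle of its cork face, 60 mm above the bench, 74 mm along the clamp's y at wheel value 0; moves to the clamp's -y as the wheel loosens. The spindle's tail sticks out behind the wheel to y = -61 mm, farther as the pad comes back.
- timber: Loose rough block of dark old timber, 52 x 98 x 46 mm (x, y, z; grain ridges stick out 2 to 3 mm more), 0.35 kg, lying on the cork liner between pad and fixed jaw. Origin at the centre of its underside, 24 mm above the bench; top about 73 mm above the bench. Must not be touched by the robot.
- jar: Loose screw-capped jar, 52 mm diameter, 65 mm high, beyond the clamp. Origin at the centre of its underside. A bystander.
- brush: Loose wooden-handled brush, 160 mm long, lying between clamp and robot. A bystander.
- dish: Loose white ceramic dish, 70 mm diameter, 22 mm high, beyond the clamp. Origin at the centre of its underside. A bystander.
Mind the look-alikes: they are no part of the job. Of the things that look like the timber, the middle-sized one is meant.

How it is judged:
By the outcome, as a careful person would: the job done as asked, in the order asked, and still so for the second after the job is handed in, with the robot touching nothing.
It also fails if it takes over 69 s, if anything falls off the work surface, if the arm or the gripper's body presses on something with over 40 N, if the wrist force passes 120 N, or if a joint passes its speed limit or range.

## Working session

There is one attempt and no reset: what is moved stays moved. The work goes in short steps, Python scripts to look and compute and a tool call to move; the robot and the scene stay as the last step left them, time stands still between calls to the robot, and variables do not carry over. Pictures are saved under pics/ and viewed, at most 10 in all, crops included, and the job is handed in when it is done.

Besides the shell and the picture viewer there is one more tool, called after "Emit:" by a JSON object that holds its "api" and its "payload", one argument or row to a line. send_rows: Moves the arm, as the interface text tells. Its arguments: {"type":"object","properties":{"deltas":{"type":"array","items":{"type":"object","properties":{"dx":{"type":"number"},"dy":{"type":"number"},"dz":{"type":"number"},"rx":{"type":"number"},"ry":{"type":"number"},"rz":{"type":"number"}}}},"jaw":{"type":"number"},"newtons":{"type":"number"}},"required":["deltas"]}

```bash
mkdir -p pics; ls
cat > h.py <<'E'
import numpy as np,cv2
from scipy.spatial.transform import Rotation as R
from bench import r
def grab(n,save=None):
    f=r.grab_frame(n)
    if save: cv2.imwrite('pics/%s.png'%save,f['frame'])
    return f
def rot(f):
    o=np.array(f['orientation'],float)
    return R.from_rotvec(o).as_matrix() if o.size==3 else o.reshape(3,3)
def foc(f): return f['frame'].shape[0]/2/np.tan(np.radians(f['vertical_fov'])/2)
def cloud(f):
    z=f['z_map'];h,w=z.shape;u,v=np.meshgrid(np.arange(w),np.arange(h));k=foc(f)
    p=np.stack([(u-f['cx'])/k*z,(v-f['cy'])/k*z,z],-1)
    p=p@rot(f).T+np.array(f['xyz']);p[z==0]=np.nan
    return p
E
python3 - <<'E'
from h import *
for n in('scene','side'):
    f=grab(n,n+'0');print(n,f['xyz'],f['orientation'],f['vertical_fov'])
    np.savez(n+'0.npz',p=cloud(f),f=f['frame'])
a=cv2.imread('pics/scene0.png');b=cv2.imread('pics/side0.png')
print(r.get_obs())
E
```

```text
pics
scene [1.07401618 0.24165631 0.49015253] [-1.21600387 -2.14941383  1.05485392] 53.40459779445377
side [ 0.53740017 -0.71176961  0.57810774] [-2.20056062  0.0462302  -0.03847345] 44.19687610840889
{'clock': 0.1, 'joints': array([-0.10811853,  0.4777524 ,  0.02235363,  1.55632354, -0.01150138,
        1.10927405, -0.08311956]), 'qvel': array([ 0.00181073, -0.00206699,  0.00171926, -0.00257424,  0.00100078,
        0.00038732, -0.00068308]), 'tau': array([ 5.69385389e-03, -5.97765398e+01,  1.61440808e+00, -2.81952703e+01,
        1.29656185e-02,  5.02699884e-03, -1.13572563e-05]), 'tcp_pos': array([ 6.74504964e-01, -1.78915771e-06,  2.41411937e-01]), 'orientation': array([-2.22068035e+00, -2.22070019e+00,  1.93998185e-03]), 'contact_force': array([-0.12675003, -0.64595048, -0.08129271]), 'moment': array([ 0.03069984,  0.00689054, -0.05920428]), 'gripper_force': 0.0, 'grip_width': 0.08532427282983579}
```

View pics/scene0.png

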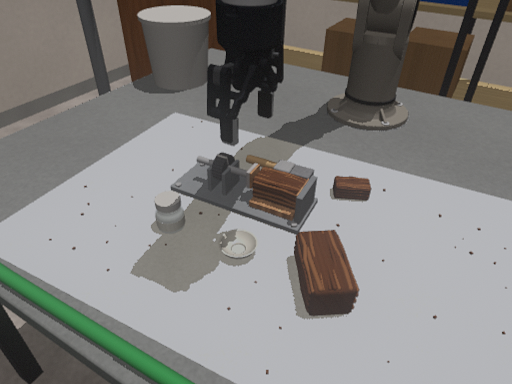

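View pics/side0.png

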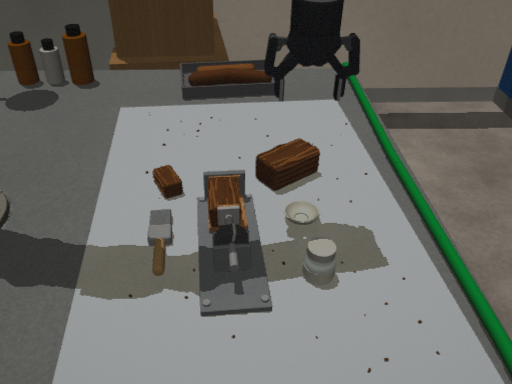

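Scene view: the timber is held in the clamp at about (280,190), and the look-alikes are the small block at (352,188) and the large block at (323,270). The middle-sized one in the clamp is the one meant. The wheel is at about (223,172) in scene and (232,235) in side. I'll measure it and confirm in an enlarged crop.

Run:
```python
from h import *
S=np.load('side0.npz');C=np.load('scene0.npz')
for n,D in(('side',S),('scene',C)):
    p=D['p'];f=D['f'].astype(int)
    ok=(p[...,0]>.4)&(p[...,0]<.9)&(abs(p[...,1])<.4)
    tab=p[ok&(abs(p[...,2])<.006)];print(n,'table z',np.median(tab[:,2]))
    sat=f.max(-1)-f.min(-1)
    bed=ok&(p[...,2]>.007)&(p[...,2]<.018)&(sat<30)
    nb,l,st,_=cv2.connectedComponentsWithStats(bed.astype(np.uint8))
    i=1+st[1:,4].argmax();q=p[l==i]
    rc=cv2.minAreaRect((q[:,:2]*1000).astype(np.float32));print('bed',st[i],rc,np.median(q[:,2]));print(cv2.boxPoints(rc))
    c=ok&(p[...,2]>.055)&(p[...,2]<.1)
    nb,l,st,ce=cv2.connectedComponentsWithStats(c.astype(np.uint8))
    for i in range(1,nb):
        if st[i,4]>25:
            q=p[l==i];print(st[i],np.round(q.mean(0)*1000),np.round(q.min(0)*1000),np.round(q.max(0)*1000))
a=cv2.resize(S['f'][165:310,170:290],None,fx=3.2,fy=4,interpolation=2)
b=cv2.resize(C['f'][130:230,160:330],None,fx=2.4,fy=4,interpolation=2)
h=max(a.shape[0],b.shape[0]);o=np.zeros((h,a.shape[1]+b.shape[1],3),np.uint8)
o[:a.shape[0],:a.shape[1]]=a;o[:b.shape[0],a.shape[1]:]=b;cv2.imwrite('pics/crop1.png',o);print(o.shape)
```

```text
side table z -0.00022250767403808602
bed [ 197  195   75  119 4595] ((539.8519287109375, -95.17410278320312), (110.1702880859375, 292.3164367675781), 3.256681203842163) 0.010910136966342354
[[ 476.55258    47.618732]
 [ 493.1589   -244.22563 ]
 [ 603.15125  -237.96693 ]
 [ 586.5449     53.877426]]
[ 256  139   63   31 1013] [665. 128.  59.] [600.  70.  55.] [733. 188.  65.]
[ 203  170   48  101 2679] [536. -74.  69.] [ 492. -202.   55.] [573.  49.  88.]
[307 237  29  24 557] [ 685. -166.   63.] [ 663. -187.   55.] [ 709. -139.   67.]
scene table z -0.0008655021724529033
bed [ 171  163  147   69 2466] ((544.34130859375, -94.08970642089844), (110.29460144042969, 290.43017578125), 3.6621592044830322) 0.010149868272187113
[[ 480.03128    47.306423]
 [ 498.58194  -242.5307  ]
 [ 608.65137  -235.48584 ]
 [ 590.1007     54.351288]]
[ 197  153  121   54 2139] [546. -49.  68.] [ 496. -201.   55.] [576.  49.  87.]
[154 191  27  20 415] [ 692. -159.   62.] [ 667. -185.   55.] [ 713. -138.   65.]
[ 298  230   59   64 2600] [677. 138.  59.] [606.  76.  55.] [737. 193.  63.]
(580, 792, 3)
```

View pics/crop1.png

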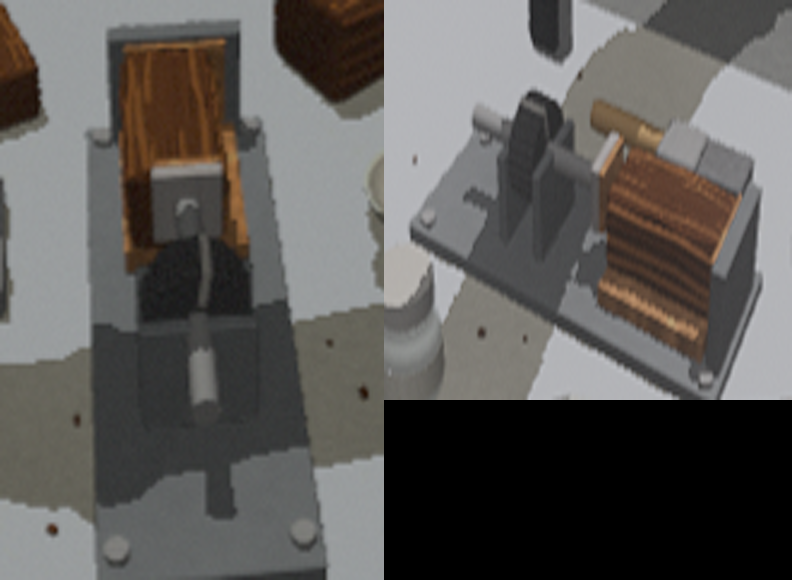

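The crop confirms it. The middle-sized timber is in the clamp, and the wheel (dark, with a white line near the top) sits between the cheeks. Two views put the clamp origin at about (545,-139.5) mm with a yaw of about 3.4°, and the rim top at 87–88 mm, which matches. Moving above the rim with the fingers shut.

Emit:
{"api": "send_rows", "payload": {
  "deltas": [
    {"dx": -24, "dy": -26, "dz": -10, "rz": 1},
    {"dx": -50, "dy": -54, "dz": -30, "rz": 2},
    {"dx": -76, "dy": -82, "dz": -55, "rz": 3.4},
    {"dx": -103, "dy": -110, "dz": -80, "rz": 3.4},
    {"dx": -129, "dy": -139, "dz": -105, "rz": 3.4}
  ],
  "jaw": 0,
  "newtons": 20
}}

```text
$.deltas[0]: bad value
```

Emit:
{"api": "send_rows", "payload": {
  "deltas": [
    {},
    {},
    {},
    {}
  ]
}}

```text
$.deltas[0]: bad value
```

Run:
```python
from h import *
o=r.get_obs();print({k:np.round(o[k],4) for k in('clock','tcp_pos','orientation','contact_force','grip_width')})
f=grab('side');w=grab('wrist')
c=cloud(f);np.savez('side1.npz',p=c,f=f['frame'])
a=cv2.resize(f['frame'][130:290,160:300],None,fx=2.8,fy=3.4,interpolation=2)
b=w['frame'];b=cv2.resize(b,(400,300))
z=np.zeros((max(a.shape[0],300),a.shape[1]+400,3),np.uint8);z[:a.shape[0],:a.shape[1]]=a;z[:300,a.shape[1]:]=b
cv2.imwrite('pics/p2.png',z);print(z.shape)
# closed fingers: points near tip
p=cloud(w)
q=c[(abs(c[...,0]-.545)<.06)&(abs(c[...,1]+.14)<.06)&(c[...,2]>.1)&(c[...,2]<.19)]
for h in np.arange(.1,.19,.008):
    s=q[(q[:,2]>=h)&(q[:,2]<h+.008)]
    if len(s): print(round(h,3),len(s),np.round(s.min(0)*1000),np.round(s.max(0)*1000))
```

```text
{'clock': np.float64(0.1), 'tcp_pos': array([ 0.6745, -0.    ,  0.2414]), 'orientation': array([-2.2207e+00, -2.2207e+00,  1.9000e-03]), 'contact_force': array([-0.1268, -0.646 , -0.0813]), 'grip_width': np.float64(0.0853)}
(544, 792, 3)
```

View pics/p2.png

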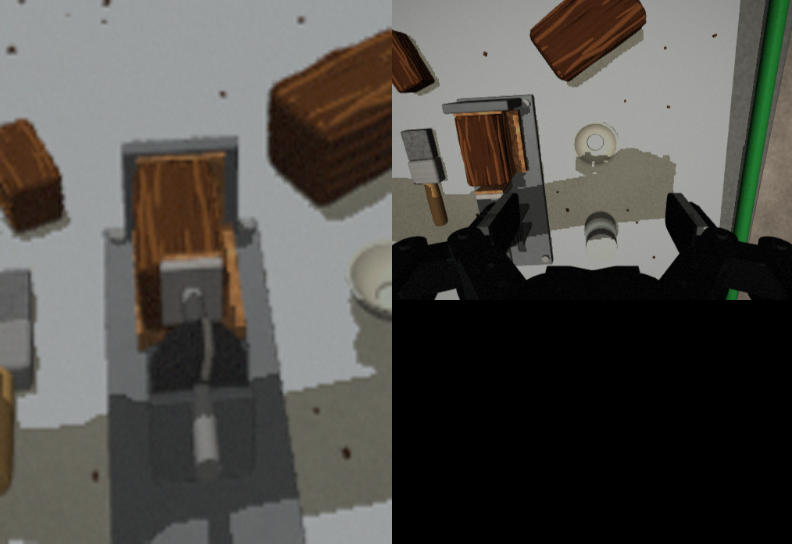

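The rows were refused (all six fields appear to be needed), so the arm hasn't moved. The picture shows the same scene, with the white line at about (207,345) near the wheel top. The wrist view shows the open fingers. Retrying.

Emit:
{"api": "send_rows", "payload": {
  "deltas": [
    {"dx": -24, "dy": -26, "dz": -10, "rx": 0, "ry": 0, "rz": 1},
    {"dx": -50, "dy": -54, "dz": -30, "rx": 0, "ry": 0, "rz": 2},
    {"dx": -76, "dy": -82, "dz": -55, "rx": 0, "ry": 0, "rz": 3.4},
    {"dx": -103, "dy": -110, "dz": -80, "rx": 0, "ry": 0, "rz": 3.4},
    {"dx": -129, "dy": -139, "dz": -105, "rx": 0, "ry": 0, "rz": 3.4}
  ],
  "jaw": 0,
  "newtons": 20
}}

```text
clock: 0.62
tcp_pos: [0.5529, -0.1308, 0.1445]
orientation: [2.154, 2.286, 0.0]
contact_force: [0.5, -0.2, 0.4]
grip_width: 0.0254
gripper_force: 0.0
```

Emit:
{"api": "send_rows", "payload": {
  "deltas": [
    {"dx": 0, "dy": 0, "dz": 0, "rx": 0, "ry": 0, "rz": 0},
    {"dx": 0, "dy": 0, "dz": 0, "rx": 0, "ry": 0, "rz": 0},
    {"dx": 0, "dy": 0, "dz": 0, "rx": 0, "ry": 0, "rz": 0},
    {"dx": 0, "dy": 0, "dz": 0, "rx": 0, "ry": 0, "rz": 0}
  ]
}}

```text
clock: 0.95
tcp_pos: [0.5559, -0.1287, 0.146]
orientation: [2.152, 2.287, 0.003]
contact_force: [-0.0, 0.1, -0.6]
grip_width: 0.0001
gripper_force: 0.0
```

Run:
```python
from h import *
o=r.get_obs();print({k:np.round(o[k],4) for k in('clock','tcp_pos','orientation','contact_force','grip_width')})
f=grab('side')
c=cloud(f);np.savez('side1.npz',p=c,f=f['frame'])
a=cv2.resize(f['frame'][120:290,160:300],None,fx=3.4,fy=3.4,interpolation=2)
cv2.imwrite('pics/p3.png',a)
q=c[(abs(c[...,0]-.545)<.06)&(abs(c[...,1]+.14)<.06)&(c[...,2]>.1)&(c[...,2]<.19)]
for h in np.arange(.1,.19,.008):
    s=q[(q[:,2]>=h)&(q[:,2]<h+.008)]
    if len(s): print(round(h,3),len(s),np.round(s.min(0)*1000),np.round(s.max(0)*1000))
```

```text
{'clock': np.float64(0.95), 'tcp_pos': array([ 0.5559, -0.1287,  0.146 ]), 'orientation': array([2.1517, 2.2873, 0.0029]), 'contact_force': array([-0.0014,  0.0578, -0.5953]), 'grip_width': np.float64(0.0001)}
0.132 18 [ 549. -141.  134.] [ 562. -129.  140.]
0.14 73 [ 541. -143.  140.] [ 568. -122.  148.]
0.148 79 [ 541. -142.  148.] [ 568. -123.  156.]
0.156 80 [ 541. -141.  156.] [ 568. -124.  164.]
0.164 79 [ 541. -142.  164.] [ 568. -122.  172.]
0.172 94 [ 529. -144.  172.] [ 583. -122.  180.]
0.18 212 [ 522. -144.  180.] [ 590. -118.  188.]
0.188 91 [ 518. -144.  188.] [ 593. -117.  190.]
```

View pics/p3.png

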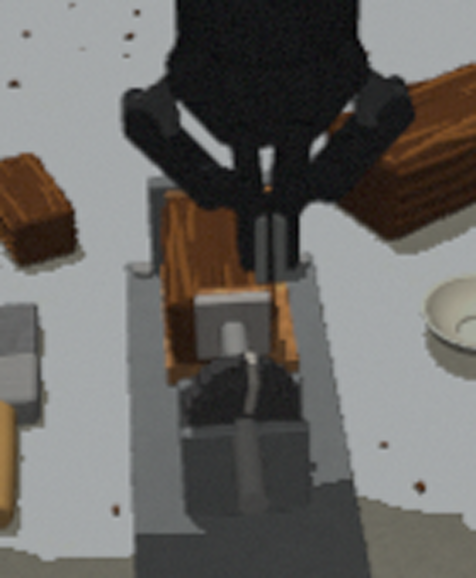

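The closed fingertips (270,250) are about 27 mm wide along x, with the wheel just below at (245,390). The row was speed-limited, so the commanded pose is now (556,-129,146). Creeping down at stroke start.

Emit:
{"api": "send_rows", "payload": {
  "deltas": [
    {"dx": -10, "dy": -5, "dz": -8, "rx": 0, "ry": 0, "rz": 0},
    {"dx": -21, "dy": -11, "dz": -16, "rx": 0, "ry": 0, "rz": 0},
    {"dx": -21, "dy": -11, "dz": -28, "rx": 0, "ry": 0, "rz": 0},
    {"dx": -21, "dy": -11, "dz": -38, "rx": 0, "ry": 0, "rz": 0},
    {"dx": -21, "dy": -11, "dz": -42, "rx": 0, "ry": 0, "rz": 0}
  ]
}}

```text
clock: 1.42
tcp_pos: [0.5336, -0.1398, 0.1023]
orientation: [-2.152, -2.288, -0.0]
contact_force: [-0.4, -0.5, -0.4]
grip_width: -0.0002
gripper_force: 0.0
```

Emit:
{"api": "send_rows", "payload": {
  "deltas": [
    {"dx": 0, "dy": 0, "dz": -1.5, "rx": 0, "ry": 0, "rz": 0},
    {"dx": 0, "dy": 0, "dz": -3, "rx": 0, "ry": 0, "rz": 0}
  ]
}}

```text
clock: 1.58
tcp_pos: [0.5341, -0.1403, 0.1003]
orientation: [2.153, 2.287, 0.001]
contact_force: [0.5, -0.4, 0.2]
grip_width: 0.0
gripper_force: 0.0
```

Emit:
{"api": "send_rows", "payload": {
  "deltas": [
    {"dx": 0, "dy": 0, "dz": -1, "rx": 0, "ry": 0, "rz": 0},
    {"dx": 0, "dy": 0, "dz": -1.5, "rx": 0, "ry": 0, "rz": 0}
  ]
}}

```text
clock: 1.75
tcp_pos: [0.5338, -0.1407, 0.099]
orientation: [2.154, 2.286, 0.001]
contact_force: [0.2, -0.5, -0.5]
grip_width: -0.0
gripper_force: 0.0
```

Emit:
{"api": "send_rows", "payload": {
  "deltas": [
    {"dx": 0, "dy": 0, "dz": -1, "rx": 0, "ry": 0, "rz": 0},
    {"dx": 0, "dy": 0, "dz": -1, "rx": 0, "ry": 0, "rz": 0}
  ]
}}

```text
clock: 1.92
tcp_pos: [0.5338, -0.1408, 0.0983]
orientation: [2.154, 2.286, 0.001]
contact_force: [-1.1, 0.0, 4.2]
grip_width: 0.0001
gripper_force: 1.6
```

Emit:
{"api": "send_rows", "payload": {
  "deltas": [
    {"dx": 0, "dy": 0, "dz": -1, "rx": 0, "ry": 0, "rz": 0},
    {"dx": 0, "dy": 0, "dz": -1, "rx": 0, "ry": 0, "rz": 0}
  ]
}}

```text
clock: 2.08
tcp_pos: [0.534, -0.1409, 0.0981]
orientation: [2.154, 2.286, 0.002]
contact_force: [-3.4, 1.4, 11.3]
grip_width: -0.0001
gripper_force: 5.5
```

Contact found at TCP z≈98.5, stiffness about 7 N/mm. First stroke.

Emit:
{"api": "send_rows", "payload": {
  "deltas": [
    {"dx": 4, "dy": 0.2, "dz": 0.4, "rx": 0, "ry": 0, "rz": 0},
    {"dx": 9, "dy": 0.5, "dz": 0.4, "rx": 0, "ry": 0, "rz": 0},
    {"dx": 14, "dy": 0.8, "dz": 0.4, "rx": 0, "ry": 0, "rz": 0},
    {"dx": 19, "dy": 1.1, "dz": 0.4, "rx": 0, "ry": 0, "rz": 0},
    {"dx": 23, "dy": 1.3, "dz": 0.4, "rx": 0, "ry": 0, "rz": 0}
  ]
}}

```text
clock: 2.5
tcp_pos: [0.5567, -0.1396, 0.0978]
orientation: [2.154, 2.286, 0.001]
contact_force: [-1.7, 0.6, 3.4]
grip_width: -0.0001
gripper_force: 1.1
```

Run:
```python
from h import *
f=grab('side')
S=np.load('side0.npz')['f']
a=cv2.resize(S[215:295,185:285],None,fx=4,fy=4,interpolation=2)
b=cv2.resize(f['frame'][215:295,185:285],None,fx=4,fy=4,interpolation=2)
cv2.imwrite('pics/p4.png',np.hstack([a,b]))
```

```text
(no output)
```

View pics/p4.png

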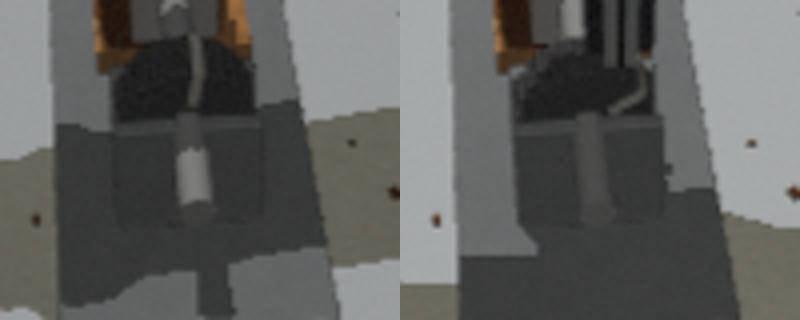

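The white line has moved from near the top (195,65) to about 50° farther round (635,90). The first stroke turned the wheel about 0.8 rad, as its 23 mm of travel predicts. Continuing with longer strokes.

Emit:
{"api": "send_rows", "payload": {
  "deltas": [
    {"dx": 0, "dy": 0, "dz": 6, "rx": 0, "ry": 0, "rz": 0},
    {"dx": -15, "dy": -0.9, "dz": 8, "rx": 0, "ry": 0, "rz": 0},
    {"dx": -30, "dy": -1.8, "dz": 8, "rx": 0, "ry": 0, "rz": 0},
    {"dx": -30, "dy": -1.8, "dz": 2, "rx": 0, "ry": 0, "rz": 0},
    {"dx": -30, "dy": -1.8, "dz": -1.5, "rx": 0, "ry": 0, "rz": 0}
  ]
}}

```text
clock: 2.97
tcp_pos: [0.5255, -0.1417, 0.0955]
orientation: [-2.155, -2.285, 0.001]
contact_force: [-9.0, -1.5, 25.9]
grip_width: -0.0001
gripper_force: 13.9
```

Emit:
{"api": "send_rows", "payload": {
  "deltas": [
    {"dx": 5, "dy": 0.3, "dz": 0.8, "rx": 0, "ry": 0, "rz": 0},
    {"dx": 11, "dy": 0.6, "dz": 1.2, "rx": 0, "ry": 0, "rz": 0},
    {"dx": 17, "dy": 1.0, "dz": 1.2, "rx": 0, "ry": 0, "rz": 0},
    {"dx": 23, "dy": 1.4, "dz": 1.2, "rx": 0, "ry": 0, "rz": 0},
    {"dx": 29, "dy": 1.7, "dz": 0.8, "rx": 0, "ry": 0, "rz": 0}
  ]
}}

```text
clock: 3.38
tcp_pos: [0.5566, -0.1398, 0.0969]
orientation: [2.154, 2.286, 0.001]
contact_force: [-2.3, -0.2, 2.6]
grip_width: -0.0
gripper_force: 1.2
```

Emit:
{"api": "send_rows", "payload": {
  "deltas": [
    {"dx": 4, "dy": 0.2, "dz": -0.5, "rx": 0, "ry": 0, "rz": 0},
    {"dx": 7, "dy": 0.4, "dz": -1.0, "rx": 0, "ry": 0, "rz": 0}
  ]
}}

```text
clock: 3.55
tcp_pos: [0.5628, -0.1391, 0.095]
orientation: [-2.154, -2.286, 0.0]
contact_force: [-1.7, -0.7, 0.8]
grip_width: -0.0001
gripper_force: 0.9
```

Emit:
{"api": "send_rows", "payload": {
  "deltas": [
    {"dx": 0, "dy": 0, "dz": 8, "rx": 0, "ry": 0, "rz": 0},
    {"dx": -20, "dy": -1.2, "dz": 10, "rx": 0, "ry": 0, "rz": 0},
    {"dx": -38, "dy": -2.2, "dz": 9, "rx": 0, "ry": 0, "rz": 0},
    {"dx": -38, "dy": -2.2, "dz": 4, "rx": 0, "ry": 0, "rz": 0},
    {"dx": -38, "dy": -2.2, "dz": 1.7, "rx": 0, "ry": 0, "rz": 0}
  ]
}}

```text
clock: 3.97
tcp_pos: [0.5236, -0.1416, 0.097]
orientation: [-2.155, -2.286, 0.0]
contact_force: [-0.1, 0.3, 1.0]
grip_width: 0.0003
gripper_force: 0.0
```

Emit:
{"api": "send_rows", "payload": {
  "deltas": [
    {"dx": 2, "dy": 0.1, "dz": -0.5, "rx": 0, "ry": 0, "rz": 0}
  ]
}}

```text
clock: 4.05
tcp_pos: [0.5264, -0.1412, 0.0964]
orientation: [-2.154, -2.286, -0.0]
contact_force: [-0.6, 1.2, -1.1]
grip_width: 0.0001
gripper_force: 0.0
```

Emit:
{"api": "send_rows", "payload": {
  "deltas": [
    {"dx": 5, "dy": 0.3, "dz": 0, "rx": 0, "ry": 0, "rz": 0},
    {"dx": 10, "dy": 0.6, "dz": 0, "rx": 0, "ry": 0, "rz": 0}
  ]
}}

```text
clock: 4.22
tcp_pos: [0.5363, -0.1408, 0.0977]
orientation: [-2.153, -2.285, 0.002]
contact_force: [-10.3, 1.8, 25.9]
grip_width: 0.0002
gripper_force: 14.6
```

Emit:
{"api": "send_rows", "payload": {
  "deltas": [
    {"dx": 5, "dy": 0.3, "dz": 0, "rx": 0, "ry": 0, "rz": 0},
    {"dx": 10, "dy": 0.6, "dz": 0, "rx": 0, "ry": 0, "rz": 0}
  ]
}}

```text
clock: 4.38
tcp_pos: [0.5488, -0.14, 0.0986]
orientation: [2.153, 2.285, 0.003]
contact_force: [-3.9, 0.8, 13.9]
grip_width: -0.0002
gripper_force: 7.3
```

Emit:
{"api": "send_rows", "payload": {
  "deltas": [
    {"dx": 4, "dy": 0.2, "dz": -0.4, "rx": 0, "ry": 0, "rz": 0},
    {"dx": 8, "dy": 0.5, "dz": -1.0, "rx": 0, "ry": 0, "rz": 0}
  ]
}}

```text
clock: 4.55
tcp_pos: [0.5576, -0.1395, 0.0976]
orientation: [2.151, 2.284, 0.005]
contact_force: [-0.5, -0.2, 6.1]
grip_width: 0.0002
gripper_force: 3.5
```

Run:
```python
from h import *
f=grab('side')
cv2.imwrite('pics/p5.png',cv2.resize(f['frame'][195:295,180:290],None,fx=5,fy=5,interpolation=2))
```

```text
(no output)
```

View pics/p5.png

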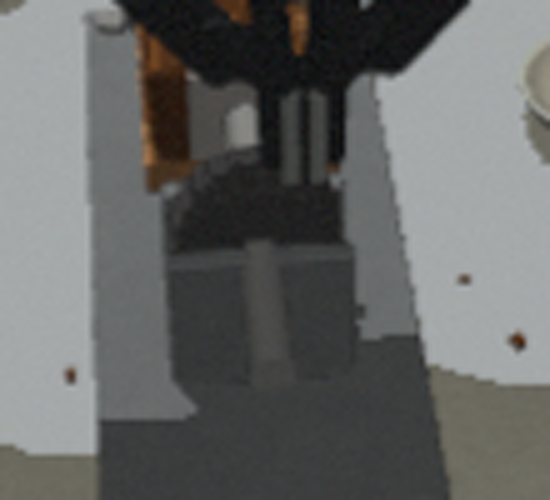

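The line is now out of view behind the far side, as expected. The forces were higher than I want (14–26 N), so I'm lightening the press.

Emit:
{"api": "send_rows", "payload": {
  "deltas": [
    {"dx": 0, "dy": 0, "dz": 8, "rx": 0, "ry": 0, "rz": 0},
    {"dx": -14, "dy": -0.8, "dz": 10, "rx": 0, "ry": 0, "rz": 0},
    {"dx": -27, "dy": -1.6, "dz": 9, "rx": 0, "ry": 0, "rz": 0},
    {"dx": -27, "dy": -1.6, "dz": 4, "rx": 0, "ry": 0, "rz": 0},
    {"dx": -27, "dy": -1.6, "dz": 2.1, "rx": 0, "ry": 0, "rz": 0}
  ]
}}

```text
clock: 5.02
tcp_pos: [0.5274, -0.1412, 0.0975]
orientation: [-2.155, -2.286, -0.0]
contact_force: [-0.0, 0.4, -0.7]
grip_width: 0.0005
gripper_force: 0.0
```

Emit:
{"api": "send_rows", "payload": {
  "deltas": [
    {"dx": 5, "dy": 0.3, "dz": -0.2, "rx": 0, "ry": 0, "rz": 0},
    {"dx": 10, "dy": 0.6, "dz": -0.3, "rx": 0, "ry": 0, "rz": 0}
  ]
}}

```text
clock: 5.18
tcp_pos: [0.5374, -0.1406, 0.098]
orientation: [-2.153, -2.285, 0.002]
contact_force: [-7.6, 1.2, 22.2]
grip_width: -0.0001
gripper_force: 11.7
```

Emit:
{"api": "send_rows", "payload": {
  "deltas": [
    {"dx": 5, "dy": 0.3, "dz": -0.1, "rx": 0, "ry": 0, "rz": 0}
  ]
}}

```text
clock: 5.27
tcp_pos: [0.544, -0.1403, 0.0988]
orientation: [2.154, 2.286, 0.001]
contact_force: [-1.8, 0.4, 9.2]
grip_width: -0.0002
gripper_force: 4.5
```

Emit:
{"api": "send_rows", "payload": {
  "deltas": [
    {"dx": 5, "dy": 0.3, "dz": -0.1, "rx": 0, "ry": 0, "rz": 0},
    {"dx": 10, "dy": 0.6, "dz": -0.3, "rx": 0, "ry": 0, "rz": 0}
  ]
}}

```text
clock: 5.43
tcp_pos: [0.5547, -0.1396, 0.0983]
orientation: [2.153, 2.285, 0.003]
contact_force: [-1.7, -0.4, 5.8]
grip_width: -0.0003
gripper_force: 2.5
```

Emit:
{"api": "send_rows", "payload": {
  "deltas": [
    {"dx": 4, "dy": 0.2, "dz": -0.5, "rx": 0, "ry": 0, "rz": 0}
  ]
}}

```text
clock: 5.52
tcp_pos: [0.5587, -0.1393, 0.0972]
orientation: [2.153, 2.286, 0.003]
contact_force: [0.2, -0.1, -0.3]
grip_width: -0.0001
gripper_force: 0.0
```

Emit:
{"api": "send_rows", "payload": {
  "deltas": [
    {"dx": 4, "dy": 0.3, "dz": -0.9, "rx": 0, "ry": 0, "rz": 0}
  ]
}}

```text
clock: 5.6
tcp_pos: [0.5617, -0.139, 0.0958]
orientation: [2.154, 2.286, 0.001]
contact_force: [-2.4, -0.3, 1.6]
grip_width: 0.0003
gripper_force: 1.2
```

Emit:
{"api": "send_rows", "payload": {
  "deltas": [
    {"dx": 0, "dy": 0, "dz": 8, "rx": 0, "ry": 0, "rz": 0},
    {"dx": -15, "dy": -0.9, "dz": 10, "rx": 0, "ry": 0, "rz": 0},
    {"dx": -30, "dy": -1.8, "dz": 8, "rx": 0, "ry": 0, "rz": 0},
    {"dx": -30, "dy": -1.8, "dz": 4, "rx": 0, "ry": 0, "rz": 0},
    {"dx": -30, "dy": -1.8, "dz": 2.7, "rx": 0, "ry": 0, "rz": 0}
  ]
}}

```text
clock: 6.02
tcp_pos: [0.5299, -0.1412, 0.0981]
orientation: [-2.155, -2.286, 0.0]
contact_force: [-0.0, -0.1, 1.0]
grip_width: 0.0004
gripper_force: 0.4
```

Emit:
{"api": "send_rows", "payload": {
  "deltas": [
    {"dx": 3, "dy": 0.2, "dz": -0.8, "rx": 0, "ry": 0, "rz": 0},
    {"dx": 8, "dy": 0.5, "dz": -0.9, "rx": 0, "ry": 0, "rz": 0}
  ]
}}

```text
clock: 6.18
tcp_pos: [0.5393, -0.1406, 0.0987]
orientation: [2.154, 2.286, 0.001]
contact_force: [-2.3, 0.6, 8.6]
grip_width: -0.0002
gripper_force: 4.1
```

Emit:
{"api": "send_rows", "payload": {
  "deltas": [
    {"dx": 5, "dy": 0.3, "dz": -0.1, "rx": 0, "ry": 0, "rz": 0},
    {"dx": 10, "dy": 0.6, "dz": -0.2, "rx": 0, "ry": 0, "rz": 0},
    {"dx": 15, "dy": 0.9, "dz": -0.4, "rx": 0, "ry": 0, "rz": 0}
  ]
}}

```text
clock: 6.43
tcp_pos: [0.5547, -0.1397, 0.0976]
orientation: [2.154, 2.286, 0.001]
contact_force: [-1.9, -0.1, 2.0]
grip_width: -0.0004
gripper_force: 1.1
```

Emit:
{"api": "send_rows", "payload": {
  "deltas": [
    {"dx": 4, "dy": 0.2, "dz": -0.7, "rx": 0, "ry": 0, "rz": 0}
  ]
}}

```text
clock: 6.52
tcp_pos: [0.5585, -0.1393, 0.0966]
orientation: [2.154, 2.286, 0.001]
contact_force: [-2.2, 0.1, 1.9]
grip_width: 0.0001
gripper_force: 1.1
```

Run:
```python
from h import *
f=grab('side');np.savez('side2.npz',p=cloud(f),f=f['frame'])
from h import *
# tail length in clamp frame: points near spindle axis z~60-67, y<-25
for n in('side0','side2'):
    p=np.load(n+'.npz')['p'].reshape(-1,3)*1000
    p=p[~np.isnan(p[:,0])];d=p-np.array([544,-139.5,0]);t=np.radians(3.4)
    x=d[:,0]*np.cos(t)+d[:,1]*np.sin(t);y=-d[:,0]*np.sin(t)+d[:,1]*np.cos(t)
    m=(abs(x)<12)&(d[:,2]>50)&(d[:,2]<72)&(y<-25);print(n,m.sum(),np.percentile(y[m],[0,2,5,10]),np.median(x[m]))
    m=(abs(x)<19)&(d[:,2]>65)&(d[:,2]<79)&(y>30)&(y<66);print(m.sum(),np.median(y[m]) if m.any() else 0)
```

```text
side0 190 [-62.96415374 -61.7531345  -61.15784208 -60.74618255] -2.2465104711880697
180 62.337347764178546
side2 220 [-69.37957633 -68.16423936 -67.76698582 -67.12382553] -1.9262089525144863
98 55.336558384983284
```

The tail and pad have both moved 6.4–7 mm, so about 0.83 turn done, consistent with the stroke count. Continuing.

Emit:
{"api": "send_rows", "payload": {
  "deltas": [
    {"dx": 0, "dy": 0, "dz": 8, "rx": 0, "ry": 0, "rz": 0},
    {"dx": -14, "dy": -0.8, "dz": 10, "rx": 0, "ry": 0, "rz": 0},
    {"dx": -27, "dy": -1.6, "dz": 8, "rx": 0, "ry": 0, "rz": 0},
    {"dx": -27, "dy": -1.6, "dz": 3.5, "rx": 0, "ry": 0, "rz": 0},
    {"dx": -27, "dy": -1.6, "dz": 2.0, "rx": 0, "ry": 0, "rz": 0}
  ]
}}

```text
clock: 6.98
tcp_pos: [0.5299, -0.141, 0.0981]
orientation: [-2.155, -2.286, 0.0]
contact_force: [0.6, 0.0, 0.2]
grip_width: -0.0001
gripper_force: 0.0
```

Emit:
{"api": "send_rows", "payload": {
  "deltas": [
    {"dx": 3, "dy": 0.2, "dz": -0.8, "rx": 0, "ry": 0, "rz": 0},
    {"dx": 8, "dy": 0.5, "dz": -0.9, "rx": 0, "ry": 0, "rz": 0}
  ]
}}

```text
clock: 7.15
tcp_pos: [0.5385, -0.1406, 0.0985]
orientation: [-2.154, -2.285, 0.001]
contact_force: [-4.5, 1.5, 16.8]
grip_width: 0.0001
gripper_force: 8.3
```

Emit:
{"api": "send_rows", "payload": {
  "deltas": [
    {"dx": 5, "dy": 0.3, "dz": -0.2, "rx": 0, "ry": 0, "rz": 0},
    {"dx": 10, "dy": 0.6, "dz": -0.5, "rx": 0, "ry": 0, "rz": 0},
    {"dx": 15, "dy": 0.9, "dz": -0.8, "rx": 0, "ry": 0, "rz": 0}
  ]
}}

```text
clock: 7.4
tcp_pos: [0.5556, -0.1395, 0.0979]
orientation: [2.153, 2.285, 0.003]
contact_force: [-0.9, 0.3, 3.8]
grip_width: 0.0002
gripper_force: 1.7
```

Emit:
{"api": "send_rows", "payload": {
  "deltas": [
    {"dx": 4, "dy": 0.2, "dz": -0.6, "rx": 0, "ry": 0, "rz": 0}
  ]
}}

```text
clock: 7.48
tcp_pos: [0.5591, -0.1394, 0.0967]
orientation: [2.153, 2.286, 0.002]
contact_force: [-0.9, -0.6, 2.5]
grip_width: -0.0001
gripper_force: 1.4
```

Emit:
{"api": "send_rows", "payload": {
  "deltas": [
    {"dx": 0, "dy": 0, "dz": 8, "rx": 0, "ry": 0, "rz": 0},
    {"dx": -14, "dy": -0.8, "dz": 10, "rx": 0, "ry": 0, "rz": 0},
    {"dx": -27, "dy": -1.6, "dz": 8, "rx": 0, "ry": 0, "rz": 0},
    {"dx": -27, "dy": -1.6, "dz": 3.8, "rx": 0, "ry": 0, "rz": 0},
    {"dx": -27, "dy": -1.6, "dz": 2.3, "rx": 0, "ry": 0, "rz": 0}
  ]
}}

```text
clock: 7.9
tcp_pos: [0.5301, -0.1411, 0.0981]
orientation: [-2.155, -2.286, 0.0]
contact_force: [0.5, -0.2, 0.3]
grip_width: -0.0001
gripper_force: 0.0
```

Emit:
{"api": "send_rows", "payload": {
  "deltas": [
    {"dx": 3, "dy": 0.2, "dz": -0.8, "rx": 0, "ry": 0, "rz": 0},
    {"dx": 8, "dy": 0.5, "dz": -0.9, "rx": 0, "ry": 0, "rz": 0}
  ]
}}

```text
clock: 8.07
tcp_pos: [0.538, -0.1406, 0.0981]
orientation: [-2.154, -2.285, 0.002]
contact_force: [-6.8, 1.8, 21.8]
grip_width: -0.0001
gripper_force: 11.0
```

Emit:
{"api": "send_rows", "payload": {
  "deltas": [
    {"dx": 5, "dy": 0.3, "dz": -0.2, "rx": 0, "ry": 0, "rz": 0},
    {"dx": 10, "dy": 0.6, "dz": -0.5, "rx": 0, "ry": 0, "rz": 0},
    {"dx": 15, "dy": 0.9, "dz": -0.8, "rx": 0, "ry": 0, "rz": 0}
  ]
}}

```text
clock: 8.32
tcp_pos: [0.5559, -0.1395, 0.0982]
orientation: [2.152, 2.285, 0.003]
contact_force: [-1.1, 0.6, 5.0]
grip_width: 0.0001
gripper_force: 2.8
```

Emit:
{"api": "send_rows", "payload": {
  "deltas": [
    {"dx": 4, "dy": 0.2, "dz": -0.6, "rx": 0, "ry": 0, "rz": 0}
  ]
}}

```text
clock: 8.4
tcp_pos: [0.5597, -0.1393, 0.0971]
orientation: [2.153, 2.285, 0.003]
contact_force: [-1.0, 0.4, 3.7]
grip_width: -0.0001
gripper_force: 1.8
```

Emit:
{"api": "send_rows", "payload": {
  "deltas": [
    {"dx": 0, "dy": 0, "dz": 8, "rx": 0, "ry": 0, "rz": 0},
    {"dx": -14, "dy": -0.8, "dz": 10, "rx": 0, "ry": 0, "rz": 0},
    {"dx": -27, "dy": -1.6, "dz": 8, "rx": 0, "ry": 0, "rz": 0},
    {"dx": -27, "dy": -1.6, "dz": 3.8, "rx": 0, "ry": 0, "rz": 0},
    {"dx": -27, "dy": -1.6, "dz": 2.3, "rx": 0, "ry": 0, "rz": 0}
  ]
}}

```text
clock: 8.82
tcp_pos: [0.5302, -0.141, 0.0981]
orientation: [-2.155, -2.286, 0.0]
contact_force: [0.9, -0.1, -0.2]
grip_width: 0.0
gripper_force: 0.0
```

Emit:
{"api": "send_rows", "payload": {
  "deltas": [
    {"dx": 3, "dy": 0.2, "dz": 0, "rx": 0, "ry": 0, "rz": 0},
    {"dx": 8, "dy": 0.5, "dz": -0.3, "rx": 0, "ry": 0, "rz": 0}
  ]
}}

```text
clock: 8.98
tcp_pos: [0.5383, -0.1405, 0.0983]
orientation: [-2.154, -2.285, 0.002]
contact_force: [-5.2, 0.3, 17.0]
grip_width: -0.0002
gripper_force: 9.4
```

Emit:
{"api": "send_rows", "payload": {
  "deltas": [
    {"dx": 5, "dy": 0.3, "dz": -0.7, "rx": 0, "ry": 0, "rz": 0},
    {"dx": 10, "dy": 0.6, "dz": -1.1, "rx": 0, "ry": 0, "rz": 0},
    {"dx": 15, "dy": 0.9, "dz": -1.4, "rx": 0, "ry": 0, "rz": 0}
  ]
}}

```text
clock: 9.23
tcp_pos: [0.5551, -0.1396, 0.0974]
orientation: [2.153, 2.286, 0.002]
contact_force: [-0.7, -0.3, 2.5]
grip_width: -0.0001
gripper_force: 1.1
```

Emit:
{"api": "send_rows", "payload": {
  "deltas": [
    {"dx": 4, "dy": 0.2, "dz": -0.6, "rx": 0, "ry": 0, "rz": 0}
  ]
}}

```text
clock: 9.32
tcp_pos: [0.5588, -0.1393, 0.0963]
orientation: [2.154, 2.286, 0.001]
contact_force: [-1.3, 0.7, 2.2]
grip_width: 0.0002
gripper_force: 1.1
```

Emit:
{"api": "send_rows", "payload": {
  "deltas": [
    {"dx": 0, "dy": 0, "dz": 8, "rx": 0, "ry": 0, "rz": 0},
    {"dx": -14, "dy": -0.8, "dz": 10, "rx": 0, "ry": 0, "rz": 0},
    {"dx": -27, "dy": -1.6, "dz": 8, "rx": 0, "ry": 0, "rz": 0},
    {"dx": -27, "dy": -1.6, "dz": 3.8, "rx": 0, "ry": 0, "rz": 0},
    {"dx": -27, "dy": -1.6, "dz": 2.3, "rx": 0, "ry": 0, "rz": 0}
  ]
}}

```text
clock: 9.73
tcp_pos: [0.5302, -0.1411, 0.0981]
orientation: [-2.155, -2.286, -0.0]
contact_force: [-0.3, 0.9, -0.5]
grip_width: -0.0003
gripper_force: 0.0
```

Emit:
{"api": "send_rows", "payload": {
  "deltas": [
    {"dx": 3, "dy": 0.2, "dz": 0, "rx": 0, "ry": 0, "rz": 0},
    {"dx": 8, "dy": 0.5, "dz": -0.3, "rx": 0, "ry": 0, "rz": 0}
  ]
}}

```text
clock: 9.9
tcp_pos: [0.5384, -0.1405, 0.0983]
orientation: [-2.154, -2.285, 0.001]
contact_force: [-6.2, 0.9, 17.9]
grip_width: -0.0003
gripper_force: 9.6
```

Emit:
{"api": "send_rows", "payload": {
  "deltas": [
    {"dx": 5, "dy": 0.3, "dz": -0.7, "rx": 0, "ry": 0, "rz": 0},
    {"dx": 10, "dy": 0.6, "dz": -1.1, "rx": 0, "ry": 0, "rz": 0},
    {"dx": 15, "dy": 0.9, "dz": -1.4, "rx": 0, "ry": 0, "rz": 0}
  ]
}}

```text
clock: 10.15
tcp_pos: [0.5551, -0.1396, 0.0973]
orientation: [2.153, 2.286, 0.001]
contact_force: [-2.3, 0.1, 2.4]
grip_width: 0.0001
gripper_force: 1.1
```

Emit:
{"api": "send_rows", "payload": {
  "deltas": [
    {"dx": 4, "dy": 0.2, "dz": -0.6, "rx": 0, "ry": 0, "rz": 0}
  ]
}}

```text
clock: 10.23
tcp_pos: [0.5587, -0.1393, 0.0963]
orientation: [2.154, 2.286, 0.001]
contact_force: [-1.7, -0.4, 1.8]
grip_width: -0.0003
gripper_force: 1.1
```

```bash
cat > m.py <<'E'
from h import *
import sys
f=grab('side');np.savez('sideL.npz',p=cloud(f),f=f['frame'])
for n in('side0','sideL'):
    p=np.load(n+'.npz')['p'].reshape(-1,3)*1000
    p=p[~np.isnan(p[:,0])];d=p-np.array([544,-139.5,0]);t=np.radians(3.4)
    x=d[:,0]*np.cos(t)+d[:,1]*np.sin(t);y=-d[:,0]*np.sin(t)+d[:,1]*np.cos(t)
    m=(abs(x)<12)&(d[:,2]>50)&(d[:,2]<72)&(y<-25);a=np.percentile(y[m],[2,5,10])
    m=(abs(x)<19)&(d[:,2]>65)&(d[:,2]<79)&(y>30)&(y<66);print(n,a.round(1),m.sum(),np.median(y[m]).round(1))
if len(sys.argv)>1:
    a=np.load('side0.npz')['f'];a=np.hstack([a[205:295,190:275],f['frame'][205:295,190:275]])
    cv2.imwrite('pics/%s.png'%sys.argv[1],cv2.resize(a,None,fx=4.5,fy=4.5,interpolation=2))
E
python3 m.py p6
```

```text
side0 [-61.8 -61.2 -60.7] 180 62.3
sideL [-72.9 -72.6 -71.9] 108 51.0
```

View pics/p6.png

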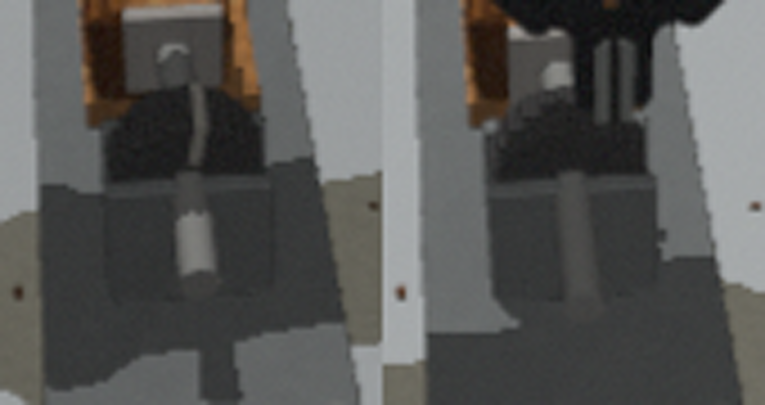

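The left half is the start. The right half shows the line hidden, with the tail and pad back 11.2–11.3 mm: 1.41 turns. I need about four more strokes, so three now and then a look.

Emit:
{"api": "send_rows", "payload": {
  "deltas": [
    {"dx": 0, "dy": 0, "dz": 8, "rx": 0, "ry": 0, "rz": 0},
    {"dx": -14, "dy": -0.8, "dz": 10, "rx": 0, "ry": 0, "rz": 0},
    {"dx": -27, "dy": -1.6, "dz": 8, "rx": 0, "ry": 0, "rz": 0},
    {"dx": -27, "dy": -1.6, "dz": 4.5, "rx": 0, "ry": 0, "rz": 0},
    {"dx": -27, "dy": -1.6, "dz": 3.0, "rx": 0, "ry": 0, "rz": 0}
  ]
}}

```text
clock: 10.7
tcp_pos: [0.53, -0.1411, 0.0989]
orientation: [-2.155, -2.286, 0.0]
contact_force: [0.9, -0.0, -0.7]
grip_width: 0.0003
gripper_force: 0.0
```

Emit:
{"api": "send_rows", "payload": {
  "deltas": [
    {"dx": 3, "dy": 0.2, "dz": -0.2, "rx": 0, "ry": 0, "rz": 0},
    {"dx": 8, "dy": 0.5, "dz": -0.5, "rx": 0, "ry": 0, "rz": 0}
  ]
}}

```text
clock: 10.87
tcp_pos: [0.5385, -0.1405, 0.0985]
orientation: [-2.154, -2.286, 0.001]
contact_force: [-4.6, 0.7, 9.6]
grip_width: 0.0003
gripper_force: 5.6
```

Emit:
{"api": "send_rows", "payload": {
  "deltas": [
    {"dx": 5, "dy": 0.3, "dz": -0.5, "rx": 0, "ry": 0, "rz": 0},
    {"dx": 10, "dy": 0.6, "dz": -1.1, "rx": 0, "ry": 0, "rz": 0},
    {"dx": 15, "dy": 0.9, "dz": -1.4, "rx": 0, "ry": 0, "rz": 0}
  ]
}}

```text
clock: 11.12
tcp_pos: [0.5549, -0.1395, 0.0976]
orientation: [2.154, 2.286, 0.001]
contact_force: [-1.1, -0.7, 2.2]
grip_width: -0.0001
gripper_force: 1.1
```

Emit:
{"api": "send_rows", "payload": {
  "deltas": [
    {"dx": 4, "dy": 0.2, "dz": -0.6, "rx": 0, "ry": 0, "rz": 0}
  ]
}}

```text
clock: 11.2
tcp_pos: [0.5586, -0.1393, 0.0967]
orientation: [2.154, 2.286, 0.001]
contact_force: [-0.8, -0.3, 3.0]
grip_width: 0.0002
gripper_force: 1.1
```

Emit:
{"api": "send_rows", "payload": {
  "deltas": [
    {"dx": 0, "dy": 0, "dz": 8, "rx": 0, "ry": 0, "rz": 0},
    {"dx": -14, "dy": -0.8, "dz": 10, "rx": 0, "ry": 0, "rz": 0},
    {"dx": -27, "dy": -1.6, "dz": 8, "rx": 0, "ry": 0, "rz": 0},
    {"dx": -27, "dy": -1.6, "dz": 4.0, "rx": 0, "ry": 0, "rz": 0},
    {"dx": -27, "dy": -1.6, "dz": 2.5, "rx": 0, "ry": 0, "rz": 0}
  ]
}}

```text
clock: 11.62
tcp_pos: [0.5302, -0.1411, 0.0989]
orientation: [-2.155, -2.286, -0.0]
contact_force: [0.5, 0.5, 0.2]
grip_width: -0.0
gripper_force: 0.0
```

Emit:
{"api": "send_rows", "payload": {
  "deltas": [
    {"dx": 3, "dy": 0.2, "dz": -0.2, "rx": 0, "ry": 0, "rz": 0},
    {"dx": 8, "dy": 0.5, "dz": -0.5, "rx": 0, "ry": 0, "rz": 0}
  ]
}}

```text
clock: 11.78
tcp_pos: [0.5385, -0.1405, 0.0985]
orientation: [-2.154, -2.286, 0.001]
contact_force: [-3.3, 0.6, 8.0]
grip_width: -0.0002
gripper_force: 4.9
```

Emit:
{"api": "send_rows", "payload": {
  "deltas": [
    {"dx": 5, "dy": 0.3, "dz": -0.5, "rx": 0, "ry": 0, "rz": 0},
    {"dx": 10, "dy": 0.6, "dz": -1.1, "rx": 0, "ry": 0, "rz": 0},
    {"dx": 15, "dy": 0.9, "dz": -1.4, "rx": 0, "ry": 0, "rz": 0}
  ]
}}

```text
clock: 12.03
tcp_pos: [0.5549, -0.1396, 0.0976]
orientation: [2.154, 2.286, 0.001]
contact_force: [-1.9, 0.5, 2.2]
grip_width: 0.0001
gripper_force: 1.1
```

Emit:
{"api": "send_rows", "payload": {
  "deltas": [
    {"dx": 4, "dy": 0.2, "dz": -0.6, "rx": 0, "ry": 0, "rz": 0}
  ]
}}

```text
clock: 12.12
tcp_pos: [0.5587, -0.1393, 0.0967]
orientation: [2.154, 2.286, 0.001]
contact_force: [-1.5, -0.4, 1.9]
grip_width: -0.0001
gripper_force: 1.1
```

Emit:
{"api": "send_rows", "payload": {
  "deltas": [
    {"dx": 0, "dy": 0, "dz": 8, "rx": 0, "ry": 0, "rz": 0},
    {"dx": -14, "dy": -0.8, "dz": 10, "rx": 0, "ry": 0, "rz": 0},
    {"dx": -27, "dy": -1.6, "dz": 8, "rx": 0, "ry": 0, "rz": 0},
    {"dx": -27, "dy": -1.6, "dz": 4.0, "rx": 0, "ry": 0, "rz": 0},
    {"dx": -27, "dy": -1.6, "dz": 2.5, "rx": 0, "ry": 0, "rz": 0}
  ]
}}

```text
clock: 12.53
tcp_pos: [0.5302, -0.1411, 0.0989]
orientation: [-2.155, -2.286, -0.0]
contact_force: [0.6, 0.2, -0.2]
grip_width: 0.0002
gripper_force: 0.0
```

Emit:
{"api": "send_rows", "payload": {
  "deltas": [
    {"dx": 3, "dy": 0.2, "dz": -0.2, "rx": 0, "ry": 0, "rz": 0},
    {"dx": 8, "dy": 0.5, "dz": -0.5, "rx": 0, "ry": 0, "rz": 0}
  ]
}}

```text
clock: 12.7
tcp_pos: [0.5385, -0.1405, 0.0985]
orientation: [-2.154, -2.286, 0.001]
contact_force: [-3.5, -0.4, 8.7]
grip_width: 0.0001
gripper_force: 4.9
```

Emit:
{"api": "send_rows", "payload": {
  "deltas": [
    {"dx": 5, "dy": 0.3, "dz": -0.5, "rx": 0, "ry": 0, "rz": 0},
    {"dx": 10, "dy": 0.6, "dz": -1.1, "rx": 0, "ry": 0, "rz": 0},
    {"dx": 15, "dy": 0.9, "dz": -1.4, "rx": 0, "ry": 0, "rz": 0}
  ]
}}

```text
clock: 12.95
tcp_pos: [0.5549, -0.1395, 0.0976]
orientation: [2.153, 2.286, 0.001]
contact_force: [-1.7, -0.0, 2.1]
grip_width: 0.0003
gripper_force: 1.1
```

Emit:
{"api": "send_rows", "payload": {
  "deltas": [
    {"dx": 4, "dy": 0.2, "dz": -0.6, "rx": 0, "ry": 0, "rz": 0}
  ]
}}

```text
clock: 13.03
tcp_pos: [0.5586, -0.1393, 0.0967]
orientation: [2.154, 2.286, 0.001]
contact_force: [-1.3, -0.3, 2.4]
grip_width: -0.0001
gripper_force: 1.1
```

```bash
python3 m.py p7
```

```text
side0 [-61.8 -61.2 -60.7] 180 62.3
sideL [-75.9 -75.5 -74.6] 114 48.6
```

View pics/p7.png

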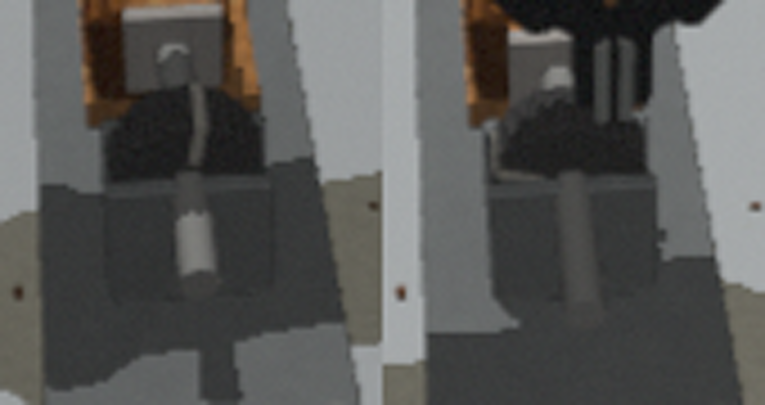

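The white line has come up on the robot side at (495,150), about 90° short of where it started. The tail displacement of 14 mm agrees. Two more strokes.

Emit:
{"api": "send_rows", "payload": {
  "deltas": [
    {"dx": 0, "dy": 0, "dz": 8, "rx": 0, "ry": 0, "rz": 0},
    {"dx": -14, "dy": -0.8, "dz": 10, "rx": 0, "ry": 0, "rz": 0},
    {"dx": -27, "dy": -1.6, "dz": 8, "rx": 0, "ry": 0, "rz": 0},
    {"dx": -27, "dy": -1.6, "dz": 4.0, "rx": 0, "ry": 0, "rz": 0},
    {"dx": -27, "dy": -1.6, "dz": 2.5, "rx": 0, "ry": 0, "rz": 0}
  ]
}}

```text
clock: 13.5
tcp_pos: [0.5301, -0.1411, 0.0989]
orientation: [-2.155, -2.286, 0.0]
contact_force: [0.1, 0.6, -0.2]
grip_width: 0.0001
gripper_force: 0.0
```

Emit:
{"api": "send_rows", "payload": {
  "deltas": [
    {"dx": 3, "dy": 0.2, "dz": -0.2, "rx": 0, "ry": 0, "rz": 0},
    {"dx": 8, "dy": 0.5, "dz": -0.5, "rx": 0, "ry": 0, "rz": 0}
  ]
}}

```text
clock: 13.67
tcp_pos: [0.5385, -0.1405, 0.0985]
orientation: [-2.154, -2.286, 0.001]
contact_force: [-4.0, 0.1, 8.2]
grip_width: 0.0
gripper_force: 4.8
```

Emit:
{"api": "send_rows", "payload": {
  "deltas": [
    {"dx": 5, "dy": 0.3, "dz": -0.5, "rx": 0, "ry": 0, "rz": 0},
    {"dx": 10, "dy": 0.6, "dz": -1.1, "rx": 0, "ry": 0, "rz": 0},
    {"dx": 15, "dy": 0.9, "dz": -1.4, "rx": 0, "ry": 0, "rz": 0}
  ]
}}

```text
clock: 13.92
tcp_pos: [0.5549, -0.1395, 0.0976]
orientation: [2.154, 2.286, 0.001]
contact_force: [-1.4, -0.3, 2.3]
grip_width: 0.0001
gripper_force: 1.1
```

Emit:
{"api": "send_rows", "payload": {
  "deltas": [
    {"dx": 4, "dy": 0.2, "dz": -0.6, "rx": 0, "ry": 0, "rz": 0}
  ]
}}

```text
clock: 14.0
tcp_pos: [0.5586, -0.1393, 0.0967]
orientation: [2.154, 2.286, 0.001]
contact_force: [-1.8, -0.7, 1.7]
grip_width: 0.0004
gripper_force: 1.1
```

Emit:
{"api": "send_rows", "payload": {
  "deltas": [
    {"dx": 0, "dy": 0, "dz": 8, "rx": 0, "ry": 0, "rz": 0},
    {"dx": -14, "dy": -0.8, "dz": 10, "rx": 0, "ry": 0, "rz": 0},
    {"dx": -27, "dy": -1.6, "dz": 8, "rx": 0, "ry": 0, "rz": 0},
    {"dx": -27, "dy": -1.6, "dz": 4.0, "rx": 0, "ry": 0, "rz": 0},
    {"dx": -27, "dy": -1.6, "dz": 2.5, "rx": 0, "ry": 0, "rz": 0}
  ]
}}

```text
clock: 14.42
tcp_pos: [0.5303, -0.1411, 0.0989]
orientation: [2.155, 2.286, 0.0]
contact_force: [0.1, 1.1, -1.0]
grip_width: 0.0002
gripper_force: 0.0
```

Emit:
{"api": "send_rows", "payload": {
  "deltas": [
    {"dx": 3, "dy": 0.2, "dz": -0.2, "rx": 0, "ry": 0, "rz": 0},
    {"dx": 8, "dy": 0.5, "dz": -0.5, "rx": 0, "ry": 0, "rz": 0}
  ]
}}

```text
clock: 14.58
tcp_pos: [0.5385, -0.1405, 0.0985]
orientation: [-2.154, -2.286, 0.001]
contact_force: [-2.9, 0.1, 8.8]
grip_width: -0.0003
gripper_force: 4.9
```

Emit:
{"api": "send_rows", "payload": {
  "deltas": [
    {"dx": 5, "dy": 0.3, "dz": -0.5, "rx": 0, "ry": 0, "rz": 0},
    {"dx": 10, "dy": 0.6, "dz": -1.1, "rx": 0, "ry": 0, "rz": 0},
    {"dx": 15, "dy": 0.9, "dz": -1.4, "rx": 0, "ry": 0, "rz": 0}
  ]
}}

```text
clock: 14.83
tcp_pos: [0.5549, -0.1395, 0.0976]
orientation: [2.154, 2.286, 0.001]
contact_force: [-1.7, 0.6, 2.5]
grip_width: 0.0
gripper_force: 1.1
```

Emit:
{"api": "send_rows", "payload": {
  "deltas": [
    {"dx": 0, "dy": 0, "dz": 12, "rx": 0, "ry": 0, "rz": 0},
    {"dx": 0, "dy": 0, "dz": 30, "rx": 0, "ry": 0, "rz": 0},
    {"dx": 0, "dy": 0, "dz": 55, "rx": 0, "ry": 0, "rz": 0},
    {"dx": 0, "dy": 0, "dz": 80, "rx": 0, "ry": 0, "rz": 0},
    {"dx": 0, "dy": 0, "dz": 100, "rx": 0, "ry": 0, "rz": 0}
  ]
}}

```text
clock: 15.25
tcp_pos: [0.5542, -0.1396, 0.1997]
orientation: [2.153, 2.285, 0.002]
contact_force: [0.1, 0.6, 0.2]
grip_width: 0.0001
gripper_force: 0.0
```

```bash
python3 m.py p8
```

```text
side0 [-61.8 -61.2 -60.7] 180 62.3
sideL [-77.1 -76.6 -76.2] 218 46.9
```

View pics/p8.png

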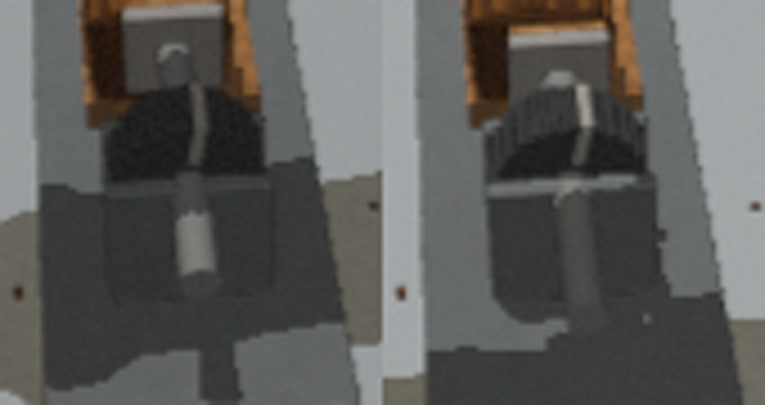

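The white line is back where it started (585,110 against 200,110 in the left half). The tail and pad have moved back 15.4 mm, which is two turns, and the tool is 100 mm clear.

```bash
python3 -c "
from bench import r
print(r.hand_in())"
```

```text
the job is handed in; nothing more can be done
None
```

I rolled the wheel two full turns looser: its white line is back where it started and the pad has drawn back about 15.4 mm. The arm finished 100 mm clear and the job is handed in, but early strokes briefly pressed at up to 26 N, above the 5–10 N you gave.

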